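# Steady the rocking toy gantry crane and try its hook

## Task

The wooden gantry crane on the train table rocks, because its one screw foot, under the overhanging beam at the corner nearest the robot on the left, is wound up too short. Screw that foot down by its round knob until the crane stands level with all four feet bearing, but no further or it will rock the other way; then try the crane: push the knob of the hook's sprung drop rod, on top of the trolley, all the way down and let it spring back up. Leave the crane standing where it is and do not disturb the train.

Things in the scene. Friction and masses are not known exactly. Their poses are not given: they have to be found in the camera images.
- crane: wooden toy gantry crane, loose, 1.8 kg, 260 mm high. Origin on the table plane; x away from the robot along the bridge, y left, z up. Beams 24 mm wide along x at y = +75, -75 mm, undersides 190 mm up, overhang forward to x = -130. Legs 22 mm square at x = -50 and 65 under the beams. Front outrigger arms 34 mm wide, tops 46 mm up, reach to x = -135. Winch house 56 x 58 mm, top 260 mm up, at x = -99, y = 75
- foot_knob (a point): centre of the screw foot's round wooden knob: upright cylinder, diameter 50 mm, height 32 mm, some 72 mm above the table, at x = -115, y = +75 mm of the crane, 54 mm before the front left leg and under the left beam, so a gripper fits only tilted about 40 degrees, its body leaning back to the robot. The knob keeps its height as it turns; the crane's corner rises instead
- foot_screw (a joint): angle of the screw foot (rad); grows as the knob is turned clockwise seen from above, which lengthens the foot 12 mm a turn. At 0 the crane stands level with all four feet bearing (good to about 0.4 rad either way); negative: too short, crane leans on it, back right foot hangs free; positive: too long. Starts at -2.9 to -2.1. Needs about 0.1 N m, stays where left; stops at -3.6 and 1.4
- rod_top (a point): centre of the top face of the drop rod's round wooden knob (diameter 40 mm, height 22 mm), on the trolley at mid-width of the bridge, about 298 mm above the table, free above. The rod runs upright through the trolley, a spring under its knob and the magnet hook at its lower end
- drop_rod (a joint): how far the drop rod is pushed down (m): 0 up, 0.025 fully down against its stop. Sprung: takes about 4 N to start and 9 N at full stroke, returns by itself
- trolley (a joint): position of the trolley along the bridge (m, along the crane's x, 0 in the middle); stiff (about 4 N), it need not be moved
- foot_front_right: plain turned foot, diameter 30 mm, height 22 mm, under the front right outrigger (x = -115, y = -75 mm of the crane); origin at its underside
- foot_back_right: the same under the back right leg (x = +65, y = -75 mm); origin at its underside
- foot_back_left: the same under the back left leg (x = +65, y = +75 mm); origin at its underside
- screw_pad: the screw foot's soft rubber pad (gives about 1 mm per 3 N), diameter 34 mm, 9 mm thick, below the knob; origin at its underside
- wagon_mid (a point): middle of the green container wagon (36 x 120 x 44 mm), standing on the oak track that runs along the crane's y between its frames (track 40 mm wide, 12 mm high)
- container_mid (a point): middle of the orange wooden container box (36 x 100 x 38 mm) that stands on the wagon, top about 80 mm above the table
- engine_mid (a point): middle of the black shunting engine (42 x 110 x 74 mm) on the same track; engine and wagon may have changed places, one stands under the bridge and the other beside the crane

How it is judged:
On the way, in this order (a step that is already met when the one before it is completed fails the run):
1. the screw foot is set so that the crane stands level with all four feet bearing on the table (contact force between each of foot_front_right, foot_back_right, foot_back_left, screw_pad and anything else above 0.4 N and angle between crane's own z axis and vertical below 0.01 rad), for 0.3 s.
2. the drop rod is pushed all the way down while the crane stays level (value of joint drop_rod above 0.0225 m and angle between crane's own z axis and vertical below 0.015 rad), for 0.05 s.
At the end, for the whole second after the job is handed in: The crane stands at rest and level (within 0.6 degrees) with each of its four feet pressing on the table with more than 0.4 N, within 40 mm of where it stood, and the drop rod has sprung back to within 3 mm of its top (all of step 1 and value of joint drop_rod below 0.003 m and linear speed of crane below 0.01 m/s and distance of crane from where it was at the start of the episode below 0.04 m); the robot touches nothing.
It fails at once if the crane is shoved more than 40 mm or tipped more than 6 degrees (distance of crane from where it was at the start of the episode above 0.04 m or angle between crane's own z axis and vertical above 0.105 rad).
It fails at once if the wagon, its container or the engine is moved more than 15 mm (distance of any of wagon_mid, container_mid, engine_mid from where it was at the start of the episode above 0.015 m).
It also fails if it takes over 72 s, if anything falls off the work surface, if the arm or the gripper's body presses on something with over 40 N, if the wrist force passes 120 N, or if a joint passes its speed limit or range.

## Robot

A 6-joint arm with a two-finger parallel gripper is mounted at the origin on the work surface. World frame = base frame: x ahead of the robot, y to its left, z up, the work surface at z = 0. Lengths are in m, angles in rad, forces in N, time in s.
With the tool pointing down it reaches from about 0.25 to 0.775 m from the base axis. Payload 4 kg.
Tool frame: the origin (TCP) lies midway between the tips of the shut fingers; the grasp point (between the pads) lies 19 mm behind it; z points along the fingers, y is the line along which they close (so a half turn about z gives the same grasp; the last joint's range is limited). The gripper opens to 94 mm and grips with 3 to 60 N. Pads are 16 mm wide; open, the fingers measure 119 mm over their backs; the gripper's body (75 mm by 177 mm) begins 78 mm behind the grasp point.
Start: joints at [1.019, 0.087, 1.371, -0, 1.684, -0.103], TCP at [0.239, 0.496, 0.206] pointing down, gripper open.
Joint ranges: [-3.1, 3.1], [-0.76, 2.03], [0.27, 2.55], [-1.08, 4.22], [0.17, 2.65], [-2.57, 2.57]. Speed limits (rad/s): [2.79, 2.79, 3.14, 3.14, 3.14, 3.14].

## Interface

Orientations are given as [roll, pitch, yaw] about the fixed x, y, z axes, in that order (R = Rz(yaw) Ry(pitch) Rx(roll)).
In Python, from bench import get_obs, snapshot, close_job gives the robot as it stands. The module is installed in compiled form; this text tells all that it offers.
- The arm moves only by the tool drive_tool, never from a script. Its argument "commands" is a list of rows, each a list of 6 numbers: the shift along the tool's x, y, z in units of 0.04 m (1.0 is 0.04 m), then the turn, a rotation vector about the tool's x, y, z in units of 0.1 rad (1.0 is 0.1 rad). In form: [[dx, dy, dz, wx, wy, wz], ...]. A call has 1 to 20 rows; each row shifts and turns the commanded pose from where the row before left it, along the tool's axes as they then stand; what a row does not reach is not made up. A row lasts 1/8 s, in which the tool goes at most 62.5 mm and 10.7 degrees, less where a joint would pass 70% of its speed; a pose out of reach is approached as far as the arm can. A call with a number of a shift or a turn outside -1 to 1 is refused whole. A call with a gripper value outside its range is refused whole. "gripper" is the closure, from 0 (fully open) to 1 (shut), set as the call begins (left out, the last holds). The fingers move at their own pace and stop on an object; the grip force is fixed at half the most. Time passes only in rows, so rows that do not move let the fingers close. It gives the time, the measured TCP pose, the force, the opening and the grip force at its end, in the units of the state.
- get_obs(): the state, without advancing time (a new reading comes with each control period).
- snapshot(name): name is "scene" or "top"; returns a dict with "image" (420x560x3 uint8, blue, green, red), "range_z" (420x560 float32, m along the optical axis (not along the pixel's ray), 0 where there is no reading), "fx", "fy", "cx", "cy" (pixels), "k1" (the pictures are not rectified: a ray, as slopes to the right and down, at radius r is drawn at 1 + k1 r^2 times it, then the intrinsics apply), "rvec" (rotation vector, rad) and "tvec" (3), from world to camera coordinates, as OpenCV has them. Camera axes: x right, y down, z forward; pixel columns grow to the right and rows downward; lengths in m; the calibration is good to about 2 mm. A picture is of the moment at which its call begins.
- close_job(): hands the job in; it is judged then, once.
The state is a dict: "time": time; "joint_positions": joint angles; "qvel": joint speeds; "joint_torque": joint torques, N m; "tool_pos": TCP position; "ee_rot": TCP orientation; "wrist_force": force on the tool from outside, world axes, zero at the start; "wrist_torque": the same for the moment, N m; "width": finger opening in m; "finger_force": force on a finger pad.
Only numpy, scipy, OpenCV 4.12 (cv2) and the standard library are available. Lean on these libraries where they do the work, as an engineer would, in place of code of your own. Each camera call takes 0.05 s, during which the arm holds its last target. There are 200 camera calls.

## Working session

There is one attempt and no reset: what is moved stays moved. The work goes in short steps, Python scripts to look and compute and a tool call to move; the robot and the scene stay as the last step left them, time stands still between calls to the robot, and variables do not carry over. Pictures are saved under pics/ and viewed, at most 10 in all, crops included, and the job is handed in when it is done.

Besides the shell and the picture viewer there is one more tool, called after "Request:" as name(argument=value, ...), one argument or row to a line, values as JSON. drive_tool: Moves the arm, as the interface text tells. Its arguments: {"type":"object","properties":{"commands":{"type":"array"},"gripper":{"type":"number"}},"required":["commands"]}

```bash
mkdir -p pics
cat > h.py <<'E'
import numpy as np, cv2
from bench import get_obs, snapshot
def cloud(s):
    h,w=s["range_z"].shape
    u,v=np.meshgrid(np.arange(w),np.arange(h))
    xd=(u-s["cx"])/s["fx"]; yd=(v-s["cy"])/s["fy"]
    x,y=xd.copy(),yd.copy()
    for _ in range(8):
        f=1+s["k1"]*(x*x+y*y); x=xd/f; y=yd/f
    z=s["range_z"].astype(float)
    P=np.stack([x*z,y*z,z],-1)
    R,_=cv2.Rodrigues(np.array(s["rvec"],float))
    W=(P-np.array(s["tvec"]).ravel())@R
    W[z==0]=np.nan
    return W
def proj(s,p):
    R,_=cv2.Rodrigues(np.array(s["rvec"],float))
    c=R@np.array(p)+np.array(s["tvec"]).ravel()
    x,y=c[0]/c[2],c[1]/c[2]; f=1+s["k1"]*(x*x+y*y)
    return s["fx"]*x*f+s["cx"],s["fy"]*y*f+s["cy"]
E
python3 - <<'E'
from h import *
ims=[]
for n in("scene","top"):
    s=snapshot(n); np.savez(n+"0.npz",**s); cv2.imwrite(f"pics/{n}0.png",s["image"])
    R,_=cv2.Rodrigues(np.array(s["rvec"],float)); print(n,-R.T@np.array(s["tvec"]).ravel(),R[2])
print(get_obs())
E
```

```text
scene [ 0.8419984  -0.32941844  1.05731658] [-0.20221218  0.25623127 -0.94522789]
top [ 0.51680428 -0.08450106  1.04552372] [ 0.15105816 -0.01002409 -0.98847405]
{'time': 0.1, 'joint_positions': array([ 1.01889303e+00,  8.78884377e-02,  1.37207608e+00, -1.18047555e-05,
        1.68359420e+00, -1.03104919e-01]), 'qvel': array([ 0.00011987, -0.00153386, -0.00571149,  0.00114318,  0.00202914,
       -0.00109377]), 'joint_torque': array([ 2.74367456e-03, -3.41251659e+01, -3.03301263e+01,  7.20870355e-02,
        3.03641323e-02, -6.55143890e-05]), 'tool_pos': array([0.23839064, 0.49511316, 0.20443092]), 'ee_rot': array([-3.13963582e+00, -1.90682274e-04,  2.69279277e+00]), 'wrist_force': array([0.24097181, 0.59039106, 0.19641273]), 'wrist_torque': array([ 0.03688873,  0.01404868, -0.01511878]), 'finger_force': 0.0, 'width': 0.0941652567291167}
```

View pics/scene0.png

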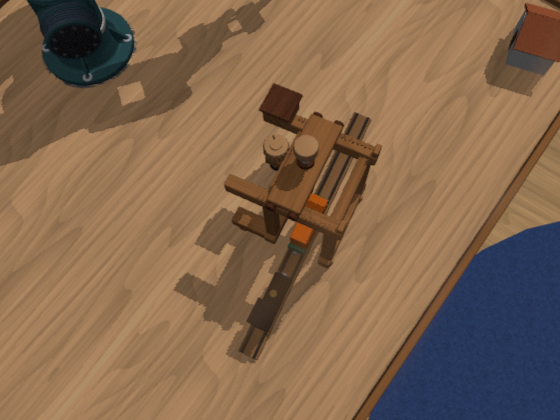

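View pics/top0.png

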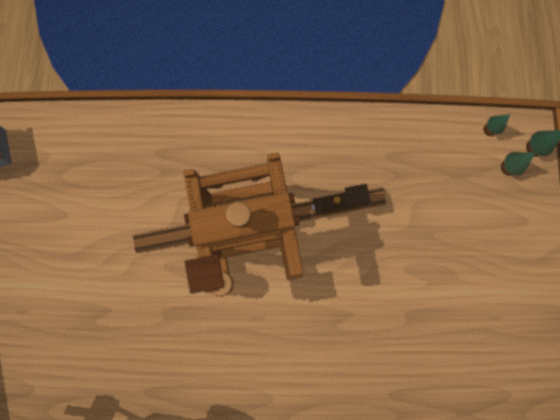

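The scene view shows the winch house at (282,104), the foot knob at (276,150) and the rod knob at (305,150). In the top view these are at (205,272), partly visible at (225,285), and (238,214), with the engine at (340,200).

Run:
```python
from h import *
for n,hs,rd,fk in(("scene",(282,104),(305,146),(276,146)),("top",(205,272),(238,214),(227,287))):
    s=dict(np.load(n+"0.npz")); W=cloud(s)
    for nm,p in(("house",hs),("rod",rd),("foot",fk)):
        print(n,nm,W[p[1],p[0]])
    # region masks
    m=(np.abs(W[...,2]-.262)<.012); 
    c=W[hs[1],hs[0],:2]; m&=np.hypot(W[...,0]-c[0],W[...,1]-c[1])<.055
    q=W[m][:,:2].astype(np.float32); print(" house n",len(q),cv2.minAreaRect(q), np.nanmean(W[m][:,2]))
    c=W[rd[1],rd[0]]; m=(np.abs(W[...,2]-c[2])<.008)&(np.hypot(W[...,0]-c[0],W[...,1]-c[1])<.04)
    q=W[m]; print(" rod",len(q),cv2.minEnclosingCircle(q[:,:2].astype(np.float32)),q.mean(0))
    m=(W[...,2]>.075)&(W[...,2]<.1)&(np.hypot(W[...,0]-W[fk[1],fk[0],0],W[...,1]-W[fk[1],fk[0],1])<.06)
    q=W[m]; print(" foot",len(q), q.min(0),q.max(0),cv2.minEnclosingCircle(q[:,:2].astype(np.float32)))
    # beams/deck
    m=(W[...,2]>.2)&(W[...,2]<.285)&(np.hypot(W[...,0]-.55,W[...,1])<.4)
    print(" levels",np.histogram(W[m][:,2],bins=np.arange(.2,.29,.005)))
    big=[]
    for p in ((s["image"].shape),): pass
s=dict(np.load("scene0.npz")); a=cv2.resize(s["image"][70:280,190:400],None,fx=2.8,fy=2.8,interpolation=cv2.INTER_CUBIC)
cv2.imwrite("pics/a.png",a)
```

```text
scene house [0.54711213 0.03174117 0.25745744]
scene rod [ 0.6360046  -0.02476344  0.3000613 ]
scene foot [0.53374513 0.02454954 0.09214276]
 house n 1017 ((0.5412171483039856, 0.03387431427836418), (0.056589625775814056, 0.05988554656505585), 11.184585571289062) 0.2576492873101159
 rod 475 ((0.6351028084754944, -0.023251071572303772), 0.0203112680464983) [ 0.6359145  -0.02400425  0.29802228]
 foot 512 [0.50267071 0.00058538 0.07544636] [0.55510132 0.05369519 0.09629045] ((0.5296244025230408, 0.02696954645216465), 0.02713051810860634)
 levels (array([ 151,  223,  999, 1433,  697,  117,  251, 1292, 1840,   73,  121,
        899,   63,    0,    0,    4,   28]), array([0.2  , 0.205, 0.21 , 0.215, 0.22 , 0.225, 0.23 , 0.235, 0.24 ,
       0.245, 0.25 , 0.255, 0.26 , 0.265, 0.27 , 0.275, 0.28 , 0.285]))
top house [0.54494988 0.03114514 0.2605968 ]
top rod [ 0.63496353 -0.02371374  0.29990728]
top foot [0.52219863 0.01204136 0.08822044]
 house n 1179 ((0.5430451035499573, 0.03350255265831947), (0.056534308940172195, 0.0576004832983017), 11.78775405883789) 0.2588564245288864
 rod 491 ((0.6356626749038696, -0.023172801360487938), 0.01991136185824871) [ 0.63503413 -0.02340925  0.29873427]
 foot 242 [0.50421789 0.00257035 0.07652952] [0.55569172 0.04601582 0.09625258] ((0.5299094319343567, 0.02825065702199936), 0.02689146064221859)
 levels (array([  77,  114, 1129, 1321,  661,   53,  140, 1110, 2182,   27,   12,
        921,  246,    0,    0,    0,   10]), array([0.2  , 0.205, 0.21 , 0.215, 0.22 , 0.225, 0.23 , 0.235, 0.24 ,
       0.245, 0.25 , 0.255, 0.26 , 0.265, 0.27 , 0.275, 0.28 , 0.285]))
```

View pics/a.png

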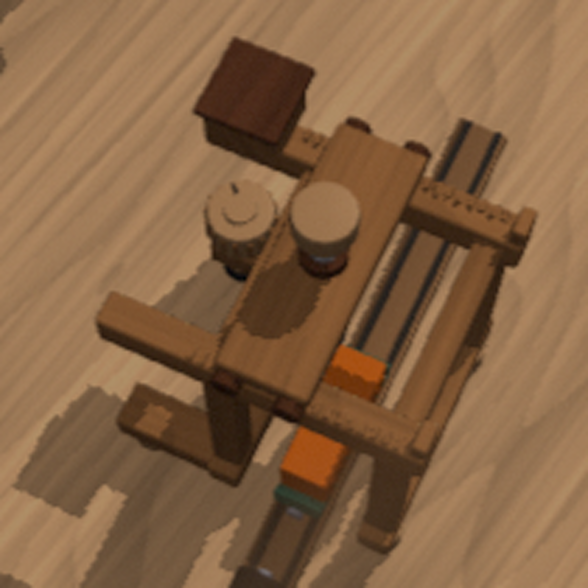

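The enlarged crop shows the foot knob at crop (240,215), with its dark index mark at (235,187). The container stands under the bridge and the engine beside it. Next I'll measure the tilt and work out the approach.

```bash
cat >> h.py <<'E'
from scipy.spatial.transform import Rotation as Ro
def plane(P):
    for _ in range(6):
        c=P.mean(0); n=np.linalg.svd(P-c,full_matrices=False)[2][2]; n*=np.sign(n[2]); d=(P-c)@n
        P=P[np.abs(d)<max(2.0*d.std(),.0008)]
    return n,c,len(P),d.std()
def tilt(s,yaw=.2):
    W=cloud(s); Z=W[...,2]
    rel=(W[...,:2]-np.array([.633,-.023]))@np.array([[np.cos(yaw),-np.sin(yaw)],[np.sin(yaw),np.cos(yaw)]])
    X,Y=rel[...,0],rel[...,1]
    t=plane(W[(np.abs(Z)<.012)&(np.abs(W[...,0]-.55)<.35)&(np.abs(W[...,1])<.35)])
    d=plane(W[(Z>.23)&(Z<.25)&(np.abs(X)<.04)&(np.abs(Y)<.11)])
    b=plane(W[(Z>.2)&(Z<.225)&(np.abs(np.abs(Y)-.075)<.02)&(np.abs(X)<.14)])
    o=[]
    for q in(d,b):
        g=q[0]-t[0]; o.append(([np.cos(yaw)*g[0]+np.sin(yaw)*g[1],-np.sin(yaw)*g[0]+np.cos(yaw)*g[1]],q[2],round(q[3],5)))
    return t[0],t[3],o
def tgt(psi,al=np.radians(40)):
    c,s=np.cos(al),np.sin(al); C,S=np.cos(psi),np.sin(psi)
    return np.array([[-c*C,-S,s*C],[-c*S,C,s*S],[-s,0,-c]])
def go(psi,p,al=np.radians(40)):
    o=get_obs(); R0=Ro.from_euler('xyz',o['ee_rot']).as_matrix(); R1=tgt(psi,al)
    print('rot/0.1',np.round(Ro.from_matrix(R0.T@R1).as_rotvec()/.1,2),'shift now/.04',np.round(R0.T@(p-o['tool_pos'])/.04,2),'after rot',np.round(R1.T@(p-o['tool_pos'])/.04,2))
def tcp(g,psi,back=0,al=np.radians(40)): return np.array(g)+(.019-back)*tgt(psi,al)[:,2]
E
python3 - <<'E'
from h import *
for n in("scene","top"): print(n,tilt(dict(np.load(n+"0.npz"))))
# wrist angles
for psi in np.radians([50,30,10,-10,-30]):
  for s in(1.5,1.9):
    M=Ro.from_euler('Y',s).as_matrix().T@Ro.from_euler('z',-.05).as_matrix()@tgt(psi)
    print(round(np.degrees(psi)),s,Ro.from_matrix(M).as_euler('ZYZ').round(2))
o=get_obs();j=o['joint_positions'];M=(Ro.from_euler('z',j[0])*Ro.from_euler('y',j[1]+j[2])).as_matrix().T@Ro.from_euler('xyz',o['ee_rot']).as_matrix();print(Ro.from_matrix(M).as_euler('ZYZ'))
go(.85,np.array([.40,0,.17]))
E
```

```text
scene (array([-7.87155228e-04,  3.11272646e-04,  9.99999642e-01]), np.float64(0.0015290171426904705), [([np.float64(-0.011024570026762331), np.float64(0.01965771499186536)], 2493, np.float64(0.00113)), ([np.float64(-0.015834954790809534), np.float64(0.01700976874945729)], 1730, np.float64(0.0016))])
top (array([-8.63453702e-04, -1.05984482e-04,  9.99999622e-01]), np.float64(0.0014454125301007522), [([np.float64(-0.010369925158563172), np.float64(0.01344272458794896)], 2736, np.float64(0.00114)), ([np.float64(-0.013273618028270845), np.float64(0.014075845578058428)], 1527, np.float64(0.00132))])
50 1.5 [ 0.53  1.18 -0.91]
50 1.9 [ 0.68  0.85 -1.18]
30 1.5 [ 0.35  1.03 -0.56]
30 1.9 [ 0.5   0.66 -0.78]
10 1.5 [ 0.1   0.95 -0.15]
10 1.9 [ 0.15  0.55 -0.23]
-10 1.5 [-0.18  0.96  0.27]
-10 1.9 [-0.27  0.57  0.4 ]
-30 1.5 [-0.41  1.07  0.67]
-30 1.9 [-0.56  0.71  0.91]
[-1.18047555e-05  1.68359420e+00  1.46769141e+00]
rot/0.1 [ -4.54  -5.97 -12.42] shift now/.04 [-9.01 -9.4   0.88] after rot [  5.63 -11.2   -3.6 ]
```

```bash
sed -i 's/return np.array(\[\[-c\*C,-S,s\*C\],\[-c\*S,C,s\*S\],\[-s,0,-c\]\])/return np.array([[c*C,S,s*C],[c*S,-C,s*S],[s,0,-c]])/' h.py
python3 - <<'E'
from h import *
print(np.linalg.det(tgt(.87)))
g=[.53,.027,.075]; print(tcp(g,.87,.1),tcp(g,.87))
go(.87,np.array([.40,0,.17]))
E
```

```text
0.9999999999999999
[ 0.49642659 -0.01279539  0.1370496 ] [0.53787524 0.03633472 0.06044516]
rot/0.1 [-6.35  4.92 17.39] shift now/.04 [-9.01 -9.4   0.88] after rot [-5.8  11.07 -3.75]
```

Request:
drive_tool(
  commands=[
    [0, 0, 0, -0.35, 0.27, 0.97],
    [0, 0, 0, -0.35, 0.27, 0.97],
    [0, 0, 0, -0.35, 0.27, 0.97],
    [0, 0, 0, -0.35, 0.27, 0.97],
    [0, 0, 0, -0.35, 0.27, 0.97],
    [0, 0, 0, -0.35, 0.27, 0.97],
    [0, 0, 0, -0.35, 0.27, 0.97],
    [0, 0, 0, -0.35, 0.27, 0.97],
    [0, 0, 0, -0.35, 0.27, 0.97],
    [0, 0, 0, -0.35, 0.27, 0.97],
    [0, 0, 0, -0.35, 0.27, 0.97],
    [0, 0, 0, -0.35, 0.27, 0.97],
    [0, 0, 0, -0.35, 0.27, 0.97],
    [0, 0, 0, -0.35, 0.27, 0.97],
    [0, 0, 0, -0.35, 0.27, 0.97],
    [0, 0, 0, -0.35, 0.27, 0.97],
    [0, 0, 0, -0.35, 0.27, 0.97],
    [0, 0, 0, -0.35, 0.27, 0.97],
  ],
  gripper=0.3,
)

```text
time: 2.35
tool_pos: [0.2384, 0.495, 0.2047]
ee_rot: [-3.14, -0.693, 0.86]
wrist_force: [0.1, -0.7, 0.2]
width: 0.066
finger_force: 0.0
```

Run:
```python
from h import *
o=get_obs(); print(o['joint_positions'].round(3),o['tool_pos'],o['width'],o['time'])
go(.87,np.array([.40,0,.17]))
```

```text
[ 1.124 -0.383  1.942 -0.209  0.918  1.905] [0.23844942 0.49500213 0.20472519] 0.06601163779073929 2.35
rot/0.1 [ 0.05  0.05 -0.08] shift now/.04 [-5.74 11.13 -3.66] after rot [-5.81 11.07 -3.74]
```

Request:
drive_tool(
  commands=[
    [-0.41, 0.79, -0.26, 0, 0, 0],
    [-0.41, 0.79, -0.26, 0, 0, 0],
    [-0.41, 0.79, -0.26, 0, 0, 0],
    [-0.41, 0.79, -0.26, 0, 0, 0],
    [-0.41, 0.79, -0.26, 0, 0, 0],
    [-0.41, 0.79, -0.26, 0, 0, 0],
    [-0.41, 0.79, -0.26, 0, 0, 0],
    [-0.41, 0.79, -0.26, 0, 0, 0],
    [-0.41, 0.79, -0.26, 0, 0, 0],
    [-0.41, 0.79, -0.26, 0, 0, 0],
    [-0.41, 0.79, -0.26, 0, 0, 0],
    [-0.41, 0.79, -0.26, 0, 0, 0],
    [-0.41, 0.79, -0.26, 0, 0, 0],
    [-0.41, 0.79, -0.26, 0, 0, 0],
    [0, 0, 0, 0, 0, 0],
  ],
)

```text
time: 4.22
tool_pos: [0.4146, 0.0096, 0.1698]
ee_rot: [-3.133, -0.682, 0.858]
wrist_force: [-0.8, 0.5, -0.7]
width: 0.0659
finger_force: 0.0
```

Run:
```python
from h import *
o=get_obs(); print(o['joint_positions'].round(3),o['tool_pos'])
go(.87,tcp([.53,.027,.075],.87,.1))
s=snapshot("scene"); np.savez("s1.npz",**s); cv2.imwrite("pics/b.png",cv2.resize(s["image"][20:260,140:440],None,fx=2.5,fy=2.5,interpolation=cv2.INTER_CUBIC))
```

```text
[-0.71  -0.424  2.034  0.682  1.548 -0.022] [0.41460843 0.00960122 0.16979797]
rot/0.1 [-0.01  0.16 -0.09] shift now/.04 [0.19 1.92 1.19] after rot [0.16 1.92 1.2 ]
```

View pics/b.png

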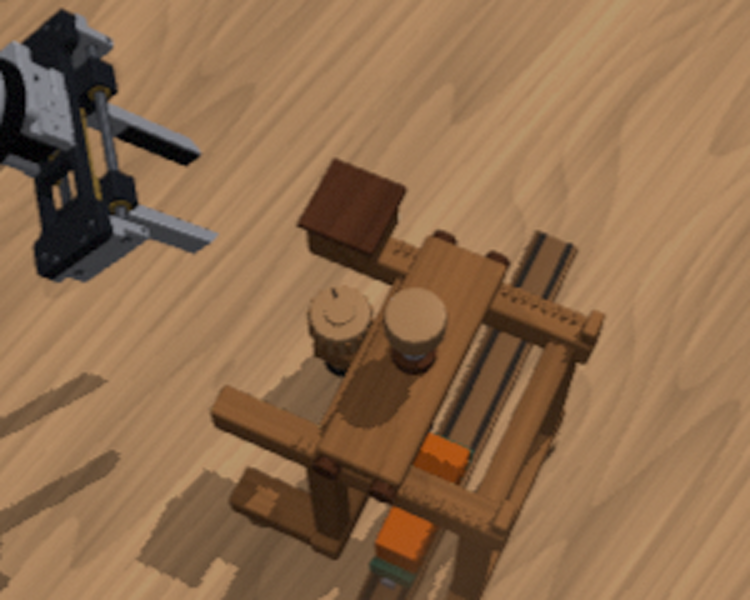

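Request:
drive_tool(
  commands=[
    [0.04, 0.48, 0.3, 0, 0.04, 0],
    [0.04, 0.48, 0.3, 0, 0.04, 0],
    [0.04, 0.48, 0.3, 0, 0.04, 0],
    [0.04, 0.48, 0.3, 0, 0.04, 0],
    [0, 0, 0, 0, 0, 0],
    [0, 0, 0, 0, 0, 0],
  ],
)

```text
time: 5.03
tool_pos: [0.495, -0.0101, 0.1375]
ee_rot: [-3.136, -0.699, 0.865]
wrist_force: [0.5, -0.2, -0.4]
width: 0.0656
finger_force: 0.0
```

Run:
```python
from h import *
o=get_obs(); print(o['joint_positions'].round(3),o['tool_pos'],o['wrist_force'])
go(.87,tcp([.53,.027,.075],.87,0))
```

```text
[-0.625 -0.186  1.935  0.711  1.389 -0.055] [ 0.49496362 -0.0100733   0.13751426] [ 0.51537952 -0.2457351  -0.35219392]
rot/0.1 [-0.03 -0.   -0.04] shift now/.04 [-0.03  0.08  2.49] after rot [-0.03  0.07  2.49]
```

Request:
drive_tool(
  commands=[
    [0, 0.02, 0.5, 0, 0, 0],
    [0, 0.02, 0.5, 0, 0, 0],
    [0, 0.02, 0.5, 0, 0, 0],
    [0, 0.02, 0.5, 0, 0, 0],
    [0, 0, 0.49, 0, 0, 0],
    [0, 0, 0, 0, 0, 0],
    [0, 0, 0, 0, 0, 0],
  ],
)

```text
time: 5.9
tool_pos: [0.5393, 0.0357, 0.062]
ee_rot: [-3.138, -0.699, 0.865]
wrist_force: [-0.1, -0.2, 0.4]
width: 0.0656
finger_force: 0.0
```

Run:
```python
from h import *
o=get_obs(); print(o['joint_positions'].round(3),o['tool_pos'],o['wrist_force'])
go(.87,tcp([.53,.027,.075],.87,0))
s=snapshot("scene"); np.savez("s2.npz",**s); cv2.imwrite("pics/c.png",cv2.resize(s["image"][60:240,180:405],None,fx=3.3,fy=3.3,interpolation=cv2.INTER_CUBIC))
```

```text
[-0.471 -0.042  1.974  0.756  1.151 -0.066] [0.53928992 0.03565831 0.06198476] [-0.10322933 -0.15172324  0.39661744]
rot/0.1 [-0.01 -0.01 -0.04] shift now/.04 [-0.03 -0.04  0.02] after rot [-0.03 -0.04  0.02]
```

View pics/c.png

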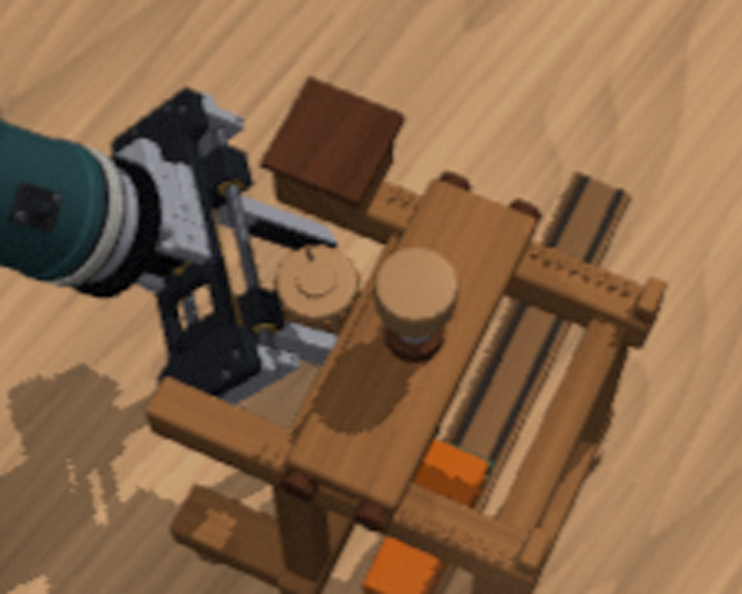

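The fingers straddle the knob: its centre is at crop (317,285) and the fingers are at (290,220) and (300,350). I'll close now.

Request:
drive_tool(
  commands=[
    [0, 0, 0, 0, 0, 0],
    [0, 0, 0, 0, 0, 0],
    [0, 0, 0, 0, 0, 0],
    [0, 0, 0, 0, 0, 0],
  ],
  gripper=0.6,
)

```text
time: 6.45
tool_pos: [0.5375, 0.0376, 0.0616]
ee_rot: [-3.131, -0.7, 0.865]
wrist_force: [-7.2, 2.1, 6.3]
width: 0.0495
finger_force: 30.0
```

Request:
drive_tool(
  commands=[
    [0, -0.06, 0, 0, 0, 0],
    [0, 0, 0, 0, 0, 0],
    [0, 0, 0, 0, 0, 0],
  ],
)

```text
time: 6.82
tool_pos: [0.5373, 0.0377, 0.0615]
ee_rot: [-3.135, -0.699, 0.864]
wrist_force: [-4.1, 1.6, 4.1]
width: 0.0492
finger_force: 30.0
```

Request:
drive_tool(
  commands=[
    [0, 0.03, 0, -0.64, 0, 0.77],
    [0, 0.03, 0, -0.64, 0, 0.77],
    [0, 0.03, 0, -0.64, 0, 0.77],
    [0, 0.03, 0, -0.64, 0, 0.77],
    [0, 0, 0, 0, 0, 0],
  ],
)

```text
time: 7.45
tool_pos: [0.5409, 0.0336, 0.0615]
ee_rot: [-3.138, -0.697, 0.465]
wrist_force: [-2.2, -1.4, 2.6]
width: 0.0495
finger_force: 29.9
```

Run:
```python
from h import *
o=get_obs(); print(o['joint_positions'].round(3),o['wrist_force'],o['wrist_torque']); R=Ro.from_euler('xyz',o['ee_rot']).as_matrix()
print('grasp',o['tool_pos']-.019*R[:,2],'z',R[:,2])
print(tcp([.53,.027,.075],.87),)
```

```text
[-0.363 -0.214  2.124  0.687  0.847  0.376] [-2.21259402 -1.36133909  2.5673886 ] [-0.22387064  0.40840767 -0.09938879]
grasp [0.53000395 0.028048   0.07603877] z [ 0.57234432  0.29144514 -0.76647356]
[0.53787524 0.03633472 0.06044516]
```

Request:
drive_tool(
  commands=[
    [0, 0.03, 0, -0.64, 0, 0.77],
    [0, 0.03, 0, -0.64, 0, 0.77],
    [0, 0.03, 0, -0.64, 0, 0.77],
    [0, 0.03, 0, -0.64, 0, 0.77],
    [0, 0, 0, 0, 0, 0],
  ],
)

```text
time: 8.07
tool_pos: [0.5425, 0.0292, 0.0611]
ee_rot: [-3.137, -0.694, 0.067]
wrist_force: [-0.6, -2.5, 1.7]
width: 0.0497
finger_force: 29.9
```

Request:
drive_tool(
  commands=[
    [0, 0.03, 0, -0.64, 0, 0.77],
    [0, 0.03, 0, -0.64, 0, 0.77],
    [0, 0.03, 0, -0.64, 0, 0.77],
    [0, 0.03, 0, -0.64, 0, 0.77],
    [0, 0, 0, 0, 0, 0],
  ],
)

```text
time: 8.7
tool_pos: [0.542, 0.0243, 0.0605]
ee_rot: [-3.139, -0.688, -0.317]
wrist_force: [1.4, -2.2, 2.6]
width: 0.0495
finger_force: 30.0
```

Run:
```python
from h import *
o=get_obs(); print(o['joint_positions'].round(3)); R=Ro.from_euler('xyz',o['ee_rot']).as_matrix()
print('grasp',o['tool_pos']-.019*R[:,2])
for n in("scene","top"):
    s=snapshot(n); np.savez(n+"1.npz",**s); print(tilt(s)[2])
```

```text
[ 0.108 -0.227  2.131 -0.447  0.643  2.273]
grasp [0.53052444 0.02800718 0.07521963]
[([np.float64(-0.00798874713083543), np.float64(0.01025415248130453)], 2512, np.float64(0.00111)), ([np.float64(-0.009157794490710273), np.float64(0.009123262159929382)], 1714, np.float64(0.00158))]
[([np.float64(-0.011412883614529403), np.float64(0.010156770525120278)], 2756, np.float64(0.00113)), ([np.float64(-0.009989441501471864), np.float64(0.00994389572877444)], 1506, np.float64(0.00126))]
```

Request:
drive_tool(
  commands=[
    [0, 0, 0, 0, 0, 0],
    [0, 0, 0, 0, 0, 0],
    [0, 0, 0, 0, 0, 0],
    [0, 0, 0, 0, 0, 0],
  ],
  gripper=0.3,
)

```text
time: 9.3
tool_pos: [0.5411, 0.0246, 0.06]
ee_rot: [-3.134, -0.689, -0.323]
wrist_force: [0.4, -0.6, -0.4]
width: 0.0663
finger_force: 0.0
```

```bash
cat >> h.py <<'E'
def dtilt(s0,s1,yaw=.2):
    W0,W1=cloud(s0),cloud(s1)
    rel=(W0[...,:2]-np.array([.633,-.023]))@np.array([[np.cos(yaw),-np.sin(yaw)],[np.sin(yaw),np.cos(yaw)]])
    X,Y=rel[...,0],rel[...,1]; d=W1[...,2]-W0[...,2]
    m=(W0[...,2]>.2)&(W0[...,2]<.31)&(np.abs(d)<.01)&(np.abs(X)<.16)&(np.abs(Y)<.14)
    x,y,d=X[m],Y[m],d[m]; k=np.ones(len(d),bool)
    for _ in range(8):
        A=np.c_[x,y,np.ones_like(x)]; c=np.linalg.lstsq(A[k],d[k],rcond=None)[0]; r=d-A@c; k=np.abs(r)<2.5*np.median(np.abs(r))*1.48
    print('slope x,y, off',c.round(4),k.sum(),'mad',np.median(np.abs(r)).round(5),'corner rise(-115,75)',(c@[-.115,.075,1]).round(4),'diag slope',np.hypot(c[0],c[1]).round(4))
E
python3 - <<'E'
from h import *
for n in("scene","top"):
    s=snapshot(n); np.savez(n+"2.npz",**s); print(tilt(s)[2])
    a=dict(np.load(n+"0.npz")); dtilt(a,dict(np.load(n+"1.npz"))); dtilt(a,s)
s=dict(np.load("scene2.npz")); cv2.imwrite("pics/d.png",cv2.resize(s["image"][60:240,180:405],None,fx=3.3,fy=3.3,interpolation=cv2.INTER_CUBIC))
E
```

```text
[([np.float64(-0.0023325227148949467), np.float64(0.002103816968047492)], 2536, np.float64(0.00116)), ([np.float64(-0.0024731426309226564), np.float64(0.0016257776151778034)], 1742, np.float64(0.00157))]
slope x,y, off [-0.007   0.0067  0.0004] 7483 mad 0.00166 corner rise(-115,75) 0.0017 diag slope 0.0097
slope x,y, off [-0.0134  0.0155  0.0003] 6740 mad 0.00177 corner rise(-115,75) 0.003 diag slope 0.0205
[([np.float64(-0.001563990531638863), np.float64(0.004442035593155038)], 2753, np.float64(0.00112)), ([np.float64(-0.0028346951375788584), np.float64(0.0019374485286680928)], 1538, np.float64(0.00139))]
slope x,y, off [-0.0055  0.0051 -0.0002] 7723 mad 0.00144 corner rise(-115,75) 0.0008 diag slope 0.0075
slope x,y, off [-0.01    0.0117 -0.0002] 7135 mad 0.00151 corner rise(-115,75) 0.0018 diag slope 0.0154
```

View pics/d.png

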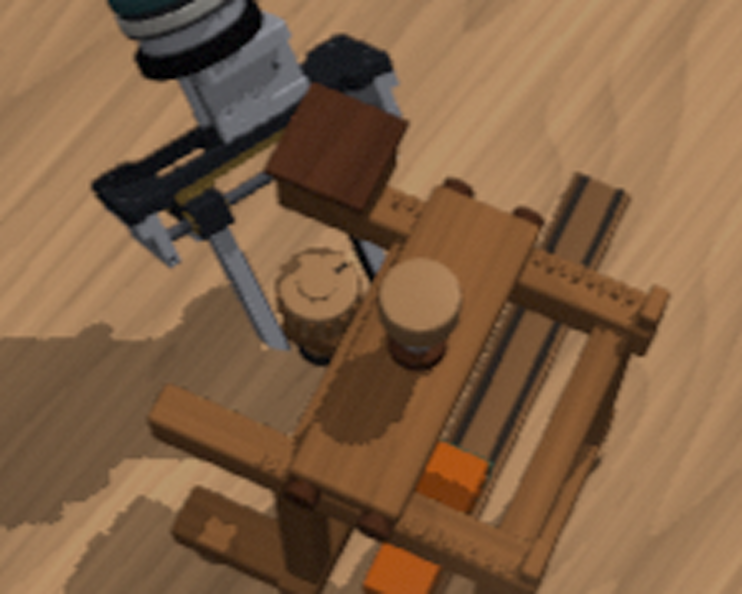

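The knob followed the hand: its mark went from (308,252) to (345,268), and the tilt is nearly gone. I'll rewind open and turn again, in measured parts.

Request:
drive_tool(
  commands=[
    [0, -0.03, 0, 0.64, 0, -0.77],
    [0, -0.03, 0, 0.64, 0, -0.77],
    [0, -0.03, 0, 0.64, 0, -0.77],
    [0, -0.03, 0, 0.64, 0, -0.77],
    [0, -0.03, 0, 0.64, 0, -0.77],
    [0, -0.03, 0, 0.64, 0, -0.77],
    [0, -0.03, 0, 0.64, 0, -0.77],
    [0, -0.03, 0, 0.64, 0, -0.77],
    [0, -0.03, 0, 0.64, 0, -0.77],
    [0, 0, 0, 0, 0, 0],
  ],
)

```text
time: 10.65
tool_pos: [0.5409, 0.0337, 0.06]
ee_rot: [-3.131, -0.693, 0.558]
wrist_force: [0.1, -0.1, 0.6]
width: 0.0658
finger_force: 0.0
```

Run:
```python
from h import *
o=get_obs(); R=Ro.from_euler('xyz',o['ee_rot']).as_matrix()
g=o['tool_pos']-.019*R[:,2]; print('grasp',g,'to go tool units',R.T@(np.array([.5303,.028,.0755])-g)/.04,o['wrist_force'])
```

```text
grasp [0.53075246 0.0270745  0.07464117] to go tool units [ 0.01576223 -0.02577578 -0.01454127] [ 0.07604586 -0.11711639  0.62832039]
```

Well centred. I'll close and turn 0.6 rad.

Request:
drive_tool(
  commands=[
    [0.02, -0.02, -0.01, 0, 0, 0],
    [0, 0, 0, 0, 0, 0],
    [0, 0, 0, 0, 0, 0],
    [0, 0, 0, 0, 0, 0],
    [0, 0, 0, 0, 0, 0],
  ],
  gripper=0.6,
)

```text
time: 11.28
tool_pos: [0.5405, 0.0352, 0.0609]
ee_rot: [-3.133, -0.693, 0.561]
wrist_force: [3.7, -3.7, -2.9]
width: 0.0494
finger_force: 29.9
```

Request:
drive_tool(
  commands=[
    [0, 0.03, 0, -0.64, 0, 0.77],
    [0, 0.03, 0, -0.64, 0, 0.77],
    [0, 0.03, 0, -0.64, 0, 0.77],
    [0, 0.03, 0, -0.64, 0, 0.77],
    [0, 0.03, 0, -0.64, 0, 0.77],
    [0, 0.03, 0, -0.64, 0, 0.77],
    [0, 0, 0, 0, 0, 0],
  ],
)

```text
time: 12.15
tool_pos: [0.5416, 0.0303, 0.0601]
ee_rot: [-3.134, -0.687, -0.031]
wrist_force: [1.5, -2.7, -1.1]
width: 0.0494
finger_force: 29.9
```

Request:
drive_tool(
  commands=[
    [0, 0, 0, 0, 0, 0],
    [0, 0, 0, 0, 0, 0],
    [0, 0, 0, 0, 0, 0],
    [0, 0, 0, 0, 0, 0],
  ],
  gripper=0.3,
)

```text
time: 12.65
tool_pos: [0.5421, 0.0289, 0.0605]
ee_rot: [-3.133, -0.688, -0.034]
wrist_force: [-0.5, -0.9, -0.5]
width: 0.0659
finger_force: 0.0
```

Run:
```python
from h import *
for n in("scene","top"):
    s=snapshot(n); np.savez(n+"3.npz",**s); print(tilt(s)[2])
    dtilt(dict(np.load(n+"0.npz")),s); dtilt(dict(np.load(n+"2.npz")),s)
```

```text
[([np.float64(0.0008423967010342862), np.float64(0.0006219354532783945)], 2524, np.float64(0.00114)), ([np.float64(0.001415459098969422), np.float64(-0.002460489656914364)], 1743, np.float64(0.0016))]
slope x,y, off [-0.0147  0.0174  0.0002] 7195 mad 0.00164 corner rise(-115,75) 0.0032 diag slope 0.0228
slope x,y, off [ 0.0011  0.0055 -0.0004] 8262 mad 0.00153 corner rise(-115,75) -0.0002 diag slope 0.0056
[([np.float64(-0.003287222433724038), np.float64(0.0009233329906761518)], 2709, np.float64(0.0011)), ([np.float64(-0.0011683789674173802), np.float64(-0.0001429822901976086)], 1539, np.float64(0.00136))]
slope x,y, off [-0.0129  0.0146 -0.0003] 7620 mad 0.00144 corner rise(-115,75) 0.0023 diag slope 0.0194
slope x,y, off [-0.0023  0.0029  0.0001] 7860 mad 0.00141 corner rise(-115,75) 0.0005 diag slope 0.0037
```

The tilt has stopped changing, so all four feet are starting to share the load. Since the start angle was at most -2.1 and I've turned 1.77, 0.4 rad more centres it.

Request:
drive_tool(
  commands=[
    [0, 0.03, 0, 0, 0, 0],
    [0, 0, 0, 0, 0, 0],
    [0, 0, 0, 0, 0, 0],
    [0, 0, 0, 0, 0, 0],
  ],
  gripper=0.6,
)

```text
time: 13.25
tool_pos: [0.5423, 0.0285, 0.0608]
ee_rot: [-3.132, -0.688, -0.034]
wrist_force: [-1.8, 5.2, 2.0]
width: 0.0494
finger_force: 30.0
```

Request:
drive_tool(
  commands=[
    [0, 0.03, 0, -0.64, 0, 0.77],
    [0, 0.03, 0, -0.64, 0, 0.77],
    [0, 0.03, 0, -0.64, 0, 0.77],
    [0, 0.03, 0, -0.64, 0, 0.77],
    [0, 0, 0, 0, 0, 0],
  ],
)

```text
time: 13.88
tool_pos: [0.5412, 0.0236, 0.0599]
ee_rot: [-3.141, -0.684, -0.418]
wrist_force: [-1.9, -0.1, 1.2]
width: 0.0496
finger_force: 30.0
```

Request:
drive_tool(
  commands=[
    [0, 0, 0, 0, 0, 0],
    [0, 0, 0, 0, 0, 0],
    [0, 0, 0, 0, 0, 0],
    [0, 0, 0, 0, 0, 0],
  ],
  gripper=0.3,
)

```text
time: 14.38
tool_pos: [0.5412, 0.0229, 0.0604]
ee_rot: [-3.137, -0.685, -0.424]
wrist_force: [0.4, 0.8, 0.1]
width: 0.0659
finger_force: 0.0
```

Run:
```python
from h import *
print(get_obs()['joint_positions'].round(2))
for n in("scene","top"):
    s=snapshot(n); np.savez(n+"4.npz",**s); print(tilt(s)[2])
    dtilt(dict(np.load(n+"0.npz")),s); dtilt(dict(np.load(n+"3.npz")),s)
```

```text
[ 0.16 -0.19  2.1  -0.56  0.71  2.49]
[([np.float64(0.0007492702652605895), np.float64(0.0005697225459044956)], 2592, np.float64(0.00119)), ([np.float64(-0.00015935622982433712), np.float64(-0.0013973592221483983)], 1717, np.float64(0.00154))]
slope x,y, off [-0.0156  0.0188  0.0002] 6980 mad 0.00168 corner rise(-115,75) 0.0034 diag slope 0.0244
slope x,y, off [-0.0014 -0.0013  0.0002] 8453 mad 0.00143 corner rise(-115,75) 0.0003 diag slope 0.002
[([np.float64(-0.0037529481862405884), np.float64(0.0006317475564367086)], 2742, np.float64(0.00111)), ([np.float64(-0.0013141642318982856), np.float64(-0.0014421442149387803)], 1526, np.float64(0.0013))]
slope x,y, off [-0.0126  0.0146 -0.0003] 7516 mad 0.00148 corner rise(-115,75) 0.0023 diag slope 0.0193
slope x,y, off [0.0008 0.0001 0.    ] 8228 mad 0.00133 corner rise(-115,75) -0.0001 diag slope 0.0008
```

Request:
drive_tool(
  commands=[
    [0, 0, -0.4, 0, 0, 0],
    [0, 0, -0.5, 0, 0, 0],
    [0, 0, -0.5, 0, 0, 0],
    [0, 0, -0.6, 0, 0, 0],
    [0, 0, -0.6, 0, 0, 0],
    [0, 0, -0.6, 0, 0, 0],
    [0, 0, 0, 0, 0, 0],
  ],
)

```text
time: 15.35
tool_pos: [0.4679, 0.0567, 0.1616]
ee_rot: [-3.133, -0.688, -0.424]
wrist_force: [-0.9, 0.0, 1.3]
width: 0.0657
finger_force: 0.0
```

Run:
```python
from h import *
for n in("scene","top"):
    s=snapshot(n); np.savez(n+"5.npz",**s); W=cloud(s); print(tilt(s)[2]); dtilt(dict(np.load(n+"0.npz")),s)
    m=(W[...,2]>.29)&(W[...,2]<.308)&(np.hypot(W[...,0]-.637,W[...,1]+.025)<.035)
    q=W[m]; print(" rod",len(q),cv2.minEnclosingCircle(q[:,:2].astype(np.float32)),q.mean(0))
o=get_obs(); print(o['tool_pos'],o['joint_positions'].round(2))
go(0.0,np.array([.45,.08,.38]),0.0)
```

```text
[([np.float64(0.0015328360399908363), np.float64(-0.00168648788713262)], 2517, np.float64(0.00111)), ([np.float64(-0.00011684612736226639), np.float64(-0.0026377618982733413)], 1749, np.float64(0.00163))]
slope x,y, off [-0.0159  0.0192  0.0003] 7000 mad 0.00169 corner rise(-115,75) 0.0035 diag slope 0.025
 rod 493 ((0.6390475034713745, -0.026485372334718704), 0.020363416522741318) [ 0.64031625 -0.02796048  0.29757309]
[([np.float64(0.0015126111366272435), np.float64(0.00016912214932983963)], 2728, np.float64(0.00114)), ([np.float64(-0.002273829306526947), np.float64(-0.0006325728474623574)], 1558, np.float64(0.00134))]
slope x,y, off [-0.0131  0.0148 -0.0003] 7508 mad 0.00147 corner rise(-115,75) 0.0023 diag slope 0.0198
 rod 490 ((0.6385899782180786, -0.02555159665644169), 0.019990868866443634) [ 0.63789928 -0.02596481  0.29833724]
[0.46715421 0.05592736 0.15899722] [ 0.31 -0.46  2.08 -0.51  1.04  2.46]
rot/0.1 [ 1.4  -6.75 -4.05] shift now/.04 [ 3.   -0.39 -4.68] after rot [-0.43 -0.6  -5.53]
```

Run:
```python
from h import *
go(0.0,np.array([.42,.06,.38]),0.0)
```

```text
rot/0.1 [ 1.4  -6.75 -4.05] shift now/.04 [ 2.63  0.37 -4.99] after rot [-1.18 -0.1  -5.53]
```

Request:
drive_tool(
  commands=[
    [0.38, 0.05, -0.71, 0, 0, 0],
    [0.38, 0.05, -0.71, 0, 0, 0],
    [0.38, 0.05, -0.71, 0, 0, 0],
    [0.38, 0.05, -0.71, 0, 0, 0],
    [0.38, 0.05, -0.71, 0, 0, 0],
    [0.38, 0.05, -0.71, 0, 0, 0],
    [0.38, 0.05, -0.71, 0, 0, 0],
    [0, 0, 0, 0.2, -0.96, -0.58],
    [0, 0, 0, 0.2, -0.96, -0.58],
    [0, 0, 0, 0.2, -0.96, -0.58],
    [0, 0, 0, 0.2, -0.96, -0.58],
    [0, 0, 0, 0.2, -0.96, -0.58],
    [0, 0, 0, 0.2, -0.96, -0.58],
    [0, 0, 0, 0.2, -0.96, -0.58],
    [0, 0, 0, 0, 0, 0],
  ],
  gripper=1,
)

```text
time: 17.32
tool_pos: [0.4233, 0.059, 0.3778]
ee_rot: [3.14, 0.002, -0.002]
wrist_force: [-0.1, 0.0, 0.3]
width: 0.0007
finger_force: 0.0
```

Run:
```python
from h import *
o=get_obs(); print(o['joint_positions'].round(2),o['width'])
go(0.0,np.array([.639,-.0265,.35]),0.0)
```

```text
[ 0.01 -0.15  1.26 -0.    2.03  1.58] 0.0007099671755440087
rot/0.1 [ 0.02  0.02 -0.02] shift now/.04 [5.4  2.12 0.69] after rot [5.39 2.14 0.69]
```

Request:
drive_tool(
  commands=[
    [0.68, 0.27, 0, 0, 0, 0],
    [0.68, 0.27, 0, 0, 0, 0],
    [0.68, 0.27, 0, 0, 0, 0],
    [0.68, 0.27, 0, 0, 0, 0],
    [0.68, 0.27, 0, 0, 0, 0],
    [0.68, 0.27, 0, 0, 0, 0],
    [0.68, 0.27, 0, 0, 0, 0],
    [0.64, 0.25, 0, 0, 0, 0],
    [0, 0, 0.4, 0, 0, 0],
    [0, 0, 0.3, 0, 0, 0],
    [0, 0, 0, 0, 0, 0],
    [0, 0, 0, 0, 0, 0],
  ],
)

```text
time: 18.82
tool_pos: [0.6374, -0.0252, 0.3544]
ee_rot: [3.14, -0.005, 0.001]
wrist_force: [-0.5, -0.0, -0.7]
width: 0.0002
finger_force: 0.0
```

Run:
```python
from h import *
o=get_obs(); print(o['joint_positions'].round(2),o['tool_pos'],o['wrist_force'])
go(0.0,np.array([.639,-.0265,.30]),0.0)
```

```text
[-0.13  0.32  0.81 -0.    2.01  1.44] [ 0.63737236 -0.02516792  0.35441129] [-0.53274581 -0.0487195  -0.69100444]
rot/0.1 [ 0.02 -0.05  0.01] shift now/.04 [0.03 0.03 1.36] after rot [0.04 0.03 1.36]
```

Request:
drive_tool(
  commands=[
    [0.03, 0.03, 0.4, 0, 0, 0],
    [0, 0, 0.4, 0, 0, 0],
    [0, 0, 0.4, 0, 0, 0],
    [0, 0, 0.2, 0, 0, 0],
    [0, 0, 0.2, 0, 0, 0],
    [0, 0, 0.2, 0, 0, 0],
    [0, 0, 0.1, 0, 0, 0],
    [0, 0, 0, 0, 0, 0],
    [0, 0, 0, 0, 0, 0],
  ],
)

```text
time: 19.95
tool_pos: [0.639, -0.0266, 0.2802]
ee_rot: [3.14, -0.006, 0.001]
wrist_force: [-2.6, 0.2, 7.4]
width: 0.0004
finger_force: 3.4
```

Request:
drive_tool(
  commands=[
    [0, 0, 0.1, 0, 0, 0],
    [0, 0, 0.08, 0, 0, 0],
    [0, 0, 0.05, 0, 0, 0],
    [0, 0, 0, 0, 0, 0],
    [0, 0, 0, 0, 0, 0],
    [0, 0, 0, 0, 0, 0],
  ],
)

```text
time: 20.7
tool_pos: [0.6392, -0.0266, 0.2732]
ee_rot: [3.14, -0.009, 0.001]
wrist_force: [-3.4, 0.9, 10.5]
width: 0.0006
finger_force: 5.7
```

Request:
drive_tool(
  commands=[
    [0, 0, 0.05, 0, 0, 0],
    [0, 0, 0.05, 0, 0, 0],
    [0, 0, 0, 0, 0, 0],
    [0, 0, 0, 0, 0, 0],
  ],
)

```text
time: 21.2
tool_pos: [0.6402, -0.0264, 0.273]
ee_rot: [3.139, -0.016, 0.001]
wrist_force: [-4.4, 1.7, 19.3]
width: 0.0008
finger_force: 9.7
```

Run:
```python
from h import *
for n in("scene","top"):
    s=snapshot(n); print(tilt(s)[2]); dtilt(dict(np.load(n+"5.npz")),s)
```

```text
[([np.float64(0.004511278113544261), np.float64(-0.0020896418634075526)], 1841, np.float64(0.00121)), ([np.float64(-8.065745943782425e-05), np.float64(-0.0009023806411608986)], 1532, np.float64(0.00152))]
slope x,y, off [-0.0006  0.      0.    ] 5985 mad 0.00146 corner rise(-115,75) 0.0001 diag slope 0.0006
[([np.float64(-0.011177227559625764), np.float64(-0.00024171339547110742)], 840, np.float64(0.00115)), ([np.float64(-0.0010889689876498092), np.float64(0.0005559698688113688)], 791, np.float64(0.0013))]
slope x,y, off [-0.0017 -0.0001 -0.0001] 3501 mad 0.00134 corner rise(-115,75) 0.0001 diag slope 0.0017
```

The stop is reached: the force jumped to 19 N with no further travel, and the crane stayed level. I'll lift off.

Request:
drive_tool(
  commands=[
    [0, 0, -0.1, 0, 0, 0],
    [0, 0, -0.2, 0, 0, 0],
    [0, 0, -0.2, 0, 0, 0],
    [0, 0, -0.3, 0, 0, 0],
    [0, 0, -0.5, 0, 0, 0],
    [0, 0, -0.6, 0, 0, 0],
    [0, 0, -0.6, 0, 0, 0],
    [-0.6, 0, -0.3, 0, 0, 0],
    [-0.8, 0, 0, 0, 0, 0],
    [-0.8, 0, 0, 0, 0, 0],
    [-0.8, 0, 0, 0, 0, 0],
    [-0.8, 0, 0, 0, 0, 0],
    [-0.8, 0, 0, 0, 0, 0],
    [0, 0, 0, 0, 0, 0],
    [0, 0, 0, 0, 0, 0],
  ],
)

```text
time: 23.18
tool_pos: [0.4554, -0.0268, 0.3754]
ee_rot: [3.14, -0.003, 0.001]
wrist_force: [0.8, 0.4, -1.2]
width: 0.0009
finger_force: 0.0
```

Run:
```python
from h import *
for n in("scene","top"):
    s=snapshot(n); W=cloud(s); print(tilt(s)[2]); dtilt(dict(np.load(n+"0.npz")),s);dtilt(dict(np.load(n+"5.npz")),s)
    m=(W[...,2]>.265)&(W[...,2]<.308)&(np.hypot(W[...,0]-.639,W[...,1]+.026)<.03)
    q=W[m]; print(" rod",len(q),np.median(q,0))
```

```text
[([np.float64(0.0024651148037654596), np.float64(0.00014444382636735845)], 2565, np.float64(0.00121)), ([np.float64(-0.0007561461155960175), np.float64(-0.00041141338774036)], 1706, np.float64(0.00153))]
slope x,y, off [-0.0164  0.0179  0.0003] 6892 mad 0.00175 corner rise(-115,75) 0.0035 diag slope 0.0243
slope x,y, off [-0.0005 -0.0008  0.    ] 8385 mad 0.00138 corner rise(-115,75) 0.0 diag slope 0.0009
 rod 559 [ 0.64276099 -0.02951977  0.29772694]
[([np.float64(-0.0016653786699195605), np.float64(-0.00021409342622980102)], 2707, np.float64(0.00108)), ([np.float64(-0.0018789127428107334), np.float64(-9.798603999470443e-05)], 1585, np.float64(0.00138))]
slope x,y, off [-0.0132  0.0148 -0.0003] 7387 mad 0.00147 corner rise(-115,75) 0.0024 diag slope 0.0198
slope x,y, off [ 0.0003 -0.0001  0.    ] 8184 mad 0.00134 corner rise(-115,75) -0.0 diag slope 0.0003
 rod 509 [ 0.63855206 -0.02627494  0.29849993]
```

```bash
python3 -c "
from bench import close_job
print(close_job())"
```

```text
the job is handed in; nothing more can be done
None
```

The job is handed in, with no verdict returned: I turned the screw foot about 2.2 rad until the crane measured level, then pushed the drop rod to its stop, and it sprang back to its starting height. That all four feet bear on the table is inferred from the tilt not changing over the last 0.4 rad; foot forces couldn't be measured, and I didn't re-measure the train.

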